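Slide the carrier plate under the leaf spring of its dock

ROBOT

A 7-joint arm with a two-finger parallel gripper is mounted at the origin on a cart in front of the work surface, level with it; the furniture and walls round the work are solid. World frame = base frame: x ahead of the robot, y to its left, z up, the work surface at z = 0. Lengths are in m, angles in rad, forces in N, time in s.
With the tool pointing down it reaches from about 0.4 to 0.85 m from the base axis. Payload 6.9 kg.
Tool frame: the origin (TCP) lies on the centre line of the jaws, within the pads' length; the fingertips stand bot.tip_reach ahead of it and the grasp point (between the pads) lies 2 mm behind it (bot.tip_reach is the distance from the TCP to the fingertips, in m); y points along the fingers, z is the direction in which the jaws open and shut, and the axes are right-handed (so a half turn about y gives the same grasp; the last joint's range is limited). The gripper opens to 85 mm and grips with 20 to 120 N. Pads are 22 mm wide; open, the fingers measure 114 mm over their backs; the gripper's body (76 mm by 85 mm) begins 54 mm behind the grasp point. The pads swing forward as they close: fully open they stand 13 mm farther back than shut.
Start: joints at [-1.103, 0.507, -0.238, 1.5, 0.126, 1.149, -0.155], TCP at [0.222, 0.584, 0.248] pointing down, gripper open.
Joint ranges: [-3.08, 3.08], [-0.24, 2.05], [-1.43, 1.35], [0, 2.5], [-1.52, 4.66], [0.17, 1.96], [-2.89, 2.89]. Speed limits (rad/s): [2.39, 2.39, 3.14, 3.14, 3.14, 3.14, 3.14].

INTERFACE

Orientations are given as a rotation vector (axis times angle).
In Python, from rig import bot gives the robot as it stands.
- The arm moves only by the shell command python3 -m inch 'ROWS' [FORCE]. ROWS is a JSON object of lists of equal length, an entry for each row: "linear": the shift along the tool's x, y, z in units of 0.3 m (1.0 is 0.3 m), a list of three; "turn": the turn, a rotation vector about the tool's x, y, z in units of 4 degrees (1.0 is 4 degrees), a list of three; "jaw": the closure, from -1 (fully open) to 1 (shut), so that 0 is half open. A call has 1 to 10 rows; each row shifts and turns the commanded pose from where the row before left it, along the tool's axes as they then stand; what a row does not reach is not made up. A row lasts 1/10 s, in which the tool goes at most 50 mm and 8.59 degrees, less where a joint would pass 70% of its speed; a pose out of reach is approached as far as the arm can. A call with a number of a shift or a turn outside -1 to 1 is refused whole. A call with a gripper value outside its range is refused whole. The fingers move at their own pace and stop on an object; FORCE is the grip in N (left out, the last holds). Time passes only in rows, so rows that do not move let the fingers close. It gives the time, the measured TCP pose, the force and the opening at its end, in the units of the state.
- bot.sense(): the state, without advancing time (a new reading comes with each control period).
- bot.snapshot(name): name is "scene" or "side" or "wrist"; returns the picture (480x640x3 uint8, red, green, blue); there is no depth.
- bot.camera_info(name): a dict with "fx", "fy", "cx", "cy" (pixels), "k1" (the pictures are not rectified: a ray, as slopes to the right and down, at radius r is drawn at 1 + k1 r^2 times it, then the intrinsics apply), "R" (3x3) and "t" (3): a world point X has camera coordinates R X + t; the wrist camera has in their place "mount" (4x4, takes a point from camera to tool coordinates, whose origin is the TCP and whose axes are the tool frame's). Camera axes: x right, y down, z forward; pixel columns grow to the right and rows downward; lengths in m; the calibration is good to about 2 mm. A picture is of the moment at which its call begins: read the wrist's pose just before it. camera_info takes no time and is no camera call.
- bot.hand_in(): hands the job in, once; it reports no verdict.
The state is a dict: "clock": time; "qpos": joint angles; "dq": joint speeds; "joint_torque": joint torques, N m; "eef_pos": TCP position; "tcp_rot": TCP orientation; "ft_force": force on the tool from outside, world axes, zero at the start; "torque": the same for the moment, N m; "gripper_width": finger opening in m.
Only numpy, scipy, OpenCV 4.12 (cv2) and the standard library are available. Lean on these libraries where they do the work, as an engineer would, in place of code of your own. Each camera call takes 0.05 s, during which the arm holds its last target. There are 200 camera calls.

TASK

The blue carrier plate stands on the sprung floor of the aluminium dock, too high to pass under the brass-coloured leaf spring. With the fingertips, press the plate hard down on its rubber pad, keep it pressed while you slide it forward until its nose is well under the leaf spring, and push it on until it is fully home against the end stop; then let go. Do not lift the plate or take it out of its track, and leave the other things on the bench where they are.

Things in the scene. Friction and masses are not known exactly. Their poses are not given: they have to be found in the camera images.
- dock: Fixed aluminium dock on the worktop, 172 mm long (x), 84 wide, 34 tall over its bars. Origin: centre of its underside; x runs along its track from the open end near the robot to the end stop, z up. 'Dock x' and 'z' elsewhere are mm in this frame. Dark side guides with tops at z=19 leave a channel 48 mm wide along x, open above except at the leaf spring and its bars.
- floor_mid (a point): Middle of the white sprung floor when up (dock x=0, z=16); it fills the channel from dock x=-80 to 80 and does not turn or tilt. Its top is at z=16 when up and z=10 when pressed fully down. Fixed to the dock's frame, it does not follow the floor.
- leaf_curl (a point): Axis, at mid-width, of the curled free end of the leaf spring at rest: a brass-coloured roll 10 mm across and 34 mm wide across the track, dock x=43, z=24.5, so its lowest line is at z=19.5 and its front at x=38. From it the leaf rises to its grey clamp bar at x=70..80.
- gate_bar (a point): Centre of the fixed grey gate bar over the leaf: dock x=49..57, underside z=25, top z=34, spanning the whole dock.
- end_stop (a point): Middle of the vertical face of the end stop, at dock x=80, z=20; top of the stop z=24.
- carrier: Loose blue plate, 90 long (x) x 46 x 10 mm, 0.14 to 0.28 kg. Origin: centre of its underside; x points to its nose, as the dock's x. It starts on the sprung floor, origin at dock x=-27..-13, z=16: its top (z=26) stands above the axis of the leaf's curl and is blocked; with its top at z=21 or lower it rides under. Home: nose on the end stop, origin at dock x=35, held about 3 mm above its lowest height.
- press_pad (a point): Centre of the black rubber pad (30 mm along x, 38 mm wide) on the carrier's top behind the cross bar, where to press; 26 mm behind the carrier's origin, 10 mm above its underside. The plate slides easily on the floor (friction about 0.2; pressed, it drags with 4 to 8 N until it meets the end stop); fingers on the pad drag it along and can also push against the bar.
- cross_bar (a point): Middle of the top of the steel cross bar on the carrier: 6 mm thick (carrier x=-9..-3), 40 mm wide, standing 8 mm above the plate's top. With the carrier home it stands 6 mm short of the leaf's curl.
- spring_floor (a joint): How far the sprung floor is pressed down, in m: 0 up, 0.006 fully down. It starts to move at about 9 N and is fully down at 14 N (the carrier's own weight of about 2 N counts).
- leaf_spring (a joint): Lift of the leaf spring in rad: 0 at rest, 0.1 fully up against the gate bar (its curl has then risen 3 mm and presses with about 4 N).
- power_sensor: Black round optical power sensor puck, 51 mm across, 18 mm tall; loose, to be left alone. Origin: centre of its underside.
- post_50: Steel post standing upright, 13 mm across, 50 mm tall; loose, to be left alone. Origin: centre of its underside.
- gel_box_a: Flat hinged chip box, 57x52x12 mm; loose, to be left alone. Origin: centre of its underside.
- screw_pot: Low white pot of screws, 48 mm across, 21 mm tall; loose, to be left alone. Origin: centre of its underside.
- vial_c07: Small glass vial with white cap standing upright, 17 mm across, 54 mm tall; loose, to be left alone. Origin: centre of its underside.
- tweezers_black: Black tweezers lying flat, 15x120x8 mm; loose, to be left alone. Origin: centre of its underside.

How it is judged:
By the outcome, as a careful person would: the job done as asked, in the order asked, and still so for the second after the job is handed in, with the robot touching nothing.
It also fails if it takes over 43 s, if anything falls off the work surface, if the arm or the gripper's body presses on something with over 40 N, if the wrist force passes 120 N, or if a joint passes its speed limit or range.

## Working session

There is one attempt and no reset: what is moved stays moved. The work goes in short steps, Python scripts to look and compute and a shell command to move; the robot and the scene stay as the last step left them, time stands still between calls to the robot, and variables do not carry over. Pictures are saved under pics/ and viewed, about 8 in all and at most 12, crops included, and the job is handed in when it is done.

```bash
mkdir -p pics
python3 - <<'E'
from rig import bot
import cv2,numpy as np
s=bot.sense();print({k:np.round(v,3) for k,v in s.items()},bot.tip_reach)
for n in("scene","side"):
    cv2.imwrite(f"pics/{n}0.png",bot.snapshot(n)[:,:,::-1]);print(bot.camera_info(n))
print(bot.camera_info("wrist"))
E
```

```text
{'clock': np.float64(0.0), 'qpos': array([-1.103,  0.508, -0.238,  1.501,  0.126,  1.149, -0.155]), 'dq': array([ 0.002,  0.001, -0.001, -0.001,  0.001,  0.   , -0.   ]), 'joint_torque': array([-1.0000e-03, -6.2060e+01, -2.1870e+00, -2.4965e+01,  1.3000e-02,
        1.2000e-02,  0.0000e+00]), 'eef_pos': array([0.222, 0.584, 0.247]), 'tcp_rot': array([-1.554,  0.285, -0.284]), 'ft_force': array([-0.642, -0.343,  0.254]), 'torque': array([-0.01 ,  0.009,  0.038]), 'gripper_width': np.float64(0.085)} 0.017
{'fx': 477.14696913907073, 'fy': 477.14696913907073, 'cx': 318.9278380308718, 'cy': 242.5970913434178, 'k1': -0.09434682534230682, 'R': array([[ 0.79617786, -0.60489486,  0.01424885],
       [-0.34509792, -0.47331816, -0.8104797 ],
       [ 0.49699924,  0.64036875, -0.5855934 ]]), 't': array([-0.49182422,  0.14992654,  0.73653935])}
{'fx': 465.45687482338565, 'fy': 465.45687482338565, 'cx': 314.3545398776582, 'cy': 237.7820960453368, 'k1': 0.024658964045689062, 'R': array([[-0.89325916, -0.44931613,  0.01425078],
       [-0.28613018,  0.54381689, -0.7889187 ],
       [ 0.34672408, -0.70878643, -0.61433232]]), 't': array([0.36991196, 0.26415704, 0.626569  ])}
{'fx': 406.9102843891264, 'fy': 406.9102843891264, 'cx': 314.6491066522769, 'cy': 235.8936973540574, 'k1': -0.0928142508628413, 'mount': array([[-7.98594098e-04,  9.64063368e-01,  2.65671198e-01,
        -6.60095723e-02],
       [ 1.43043455e-04, -2.65671170e-01,  9.64063695e-01,
        -1.25676812e-01],
       [ 9.99999671e-01,  8.07898104e-04,  7.42604732e-05,
         3.55423388e-05],
       [ 0.00000000e+00,  0.00000000e+00,  0.00000000e+00,
         1.00000000e+00]])}
```

View pics/scene0.png

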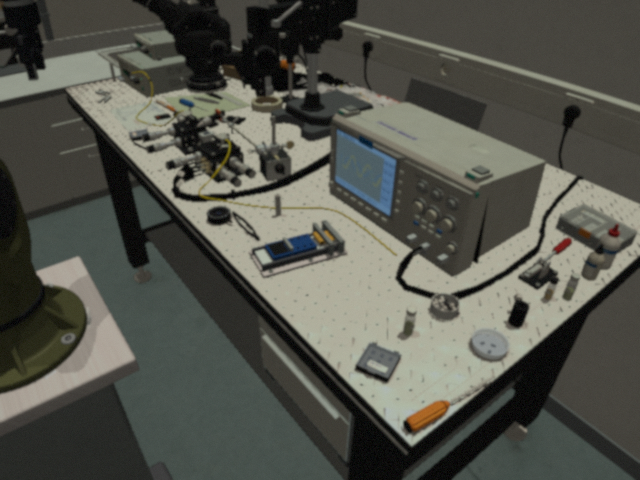

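View pics/side0.png

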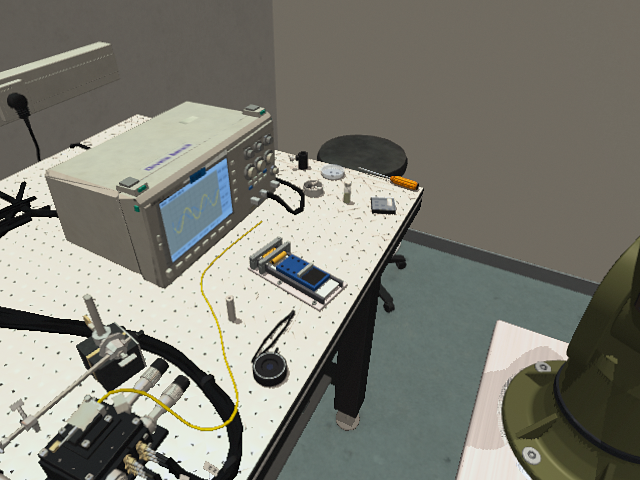

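The dock is at about (297,247) in scene and (297,275) in side, with its nose end pointing right in scene. Next I'll zoom in and measure.

```bash
cat > h.py <<'E'
from rig import bot
import cv2,numpy as np
from scipy.spatial.transform import Rotation as Ro
def cam(n,s=None):
    c=bot.camera_info(n)
    K=np.array([[c['fx'],0,c['cx']],[0,c['fy'],c['cy']],[0,0,1]]);d=np.array([c['k1'],0,0,0.])
    if 'R' in c: R,t=np.array(c['R']),np.array(c['t'])
    else:
        M=np.array(c['mount']);T=np.eye(4);T[:3,:3]=Ro.from_rotvec(s['tcp_rot']).as_matrix();T[:3,3]=s['eef_pos']
        W=np.linalg.inv(T@M);R,t=W[:3,:3],W[:3,3]
    return K,d,R,t
def cast(C,px,z):
    K,d,R,t=C
    u=cv2.undistortPoints(np.array(px,float).reshape(-1,1,2),K,d)[:,0]
    o=-R.T@t; D=np.c_[u,np.ones(len(u))]@R
    return o+D*((z-o[2])/D[:,2])[:,None]
def proj(C,X):
    K,d,R,t=C
    return cv2.projectPoints(np.array(X,float).reshape(-1,1,3),cv2.Rodrigues(R)[0],t,K,d)[0][:,0]
E
python3 - <<'E'
from h import *
ims=[]
for n,(x,y) in(("scene",(230,205)),("side",(230,225))):
    im=cv2.imread(f"pics/{n}0.png");h=cv2.cvtColor(im,cv2.COLOR_BGR2HSV)
    m=cv2.inRange(h,(100,120,40),(125,255,255));m[:200]=0;m[320:]=0;m[:,:240]=0;m[:,360:]=0
    ct=max(cv2.findContours(m,0,2)[0],key=cv2.contourArea);r=cv2.minAreaRect(ct)
    b=cv2.boxPoints(r);print(n,b.round(1).tolist());print(cast(cam(n),np.r_[b,[r[0]]],.026).round(4).tolist())
    ims.append(cv2.resize(im[y:y+95,x:x+125],None,fx=6,fy=6,interpolation=cv2.INTER_CUBIC)[:, :780])
    cv2.imwrite(f"pics/{n}0z.png",ims[-1])
E
```

```text
scene [[265.3999938964844, 245.6999969482422], [311.6000061035156, 232.8000030517578], [315.79998779296875, 248.0], [269.6000061035156, 260.79998779296875]]
[[0.4424, -0.0627, 0.026], [0.5386, -0.0799, 0.026], [0.5151, -0.1248, 0.026], [0.4239, -0.1067, 0.026], [0.4789, -0.0938, 0.026]]
side [[274.0, 269.70001220703125], [284.3999938964844, 250.1999969482422], [330.20001220703125, 274.70001220703125], [319.79998779296875, 294.20001220703125]]
[[0.5282, -0.0642, 0.026], [0.539, -0.121, 0.026], [0.4327, -0.0993, 0.026], [0.4276, -0.0467, 0.026], [0.4802, -0.0818, 0.026]]
```

View pics/side0z.png

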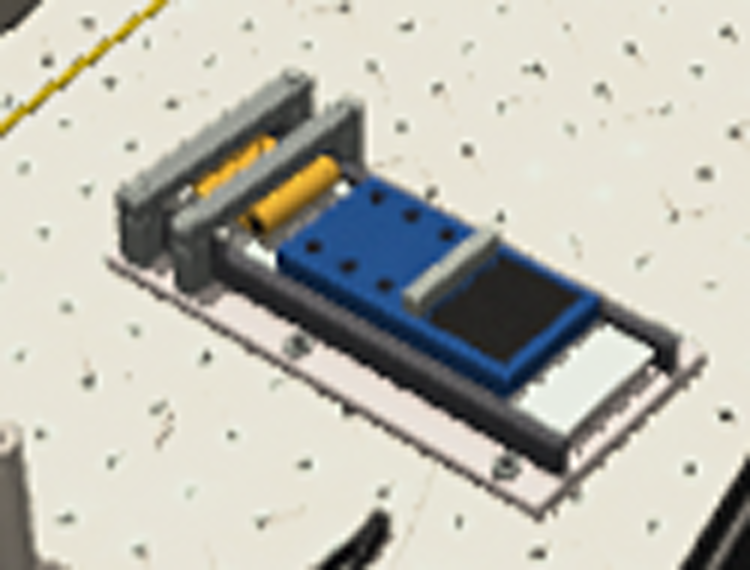

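The side crop shows the plate's top corners at about (365,178), (280,252), (505,375) and (600,297) in crop pixels. The dock base corners are at (110,262), (540,515) and (705,358).

Run:
```python
from h import *
C=cam("side")
f=lambda p:np.array(p)/6+[230,225]-.4
P=cast(C,f([(365,178),(280,255),(505,375),(600,297)]),.026);print(P.round(4),P.mean(0))
ax=(P[0]+P[1]-P[2]-P[3])/2;print(np.linalg.norm(ax),np.degrees(np.arctan2(ax[1],ax[0])),np.linalg.norm(P[0]-P[1]))
B=cast(C,f([(110,262),(540,515),(705,358)]),.001);print(B.round(4),np.linalg.norm(B[0]-B[1]),np.linalg.norm(B[1]-B[2]),(B[0]+B[2])/2)
a=B[0]-B[1];print(np.degrees(np.arctan2(a[1],a[0])))
bar=cast(C,f([(410,297),(493,233)]),.034);print(bar.round(4),bar.mean(0))
s=bot.sense();R=Ro.from_rotvec(s['tcp_rot']).as_matrix();print(R.round(3))
```

```text
[[ 0.5231 -0.1159  0.026 ]
 [ 0.5283 -0.0722  0.026 ]
 [ 0.4445 -0.0573  0.026 ]
 [ 0.4344 -0.1001  0.026 ]] [ 0.48255492 -0.08638054  0.026     ]
0.08760337722319425 -10.098482524235772 0.04393484054351291
[[ 0.589  -0.0686  0.001 ]
 [ 0.4213 -0.0342  0.001 ]
 [ 0.4054 -0.1153  0.001 ]] 0.17115849670146785 0.08264315007263369 [ 0.49715705 -0.09197122  0.001     ]
-11.60154800408332
[[ 0.4803 -0.0662  0.034 ]
 [ 0.4717 -0.1029  0.034 ]] [ 0.47598517 -0.08455909  0.034     ]
[[ 0.935 -0.001  0.355]
 [-0.355 -0.002  0.935]
 [ 0.    -1.    -0.002]]
```

View pics/scene0z.png

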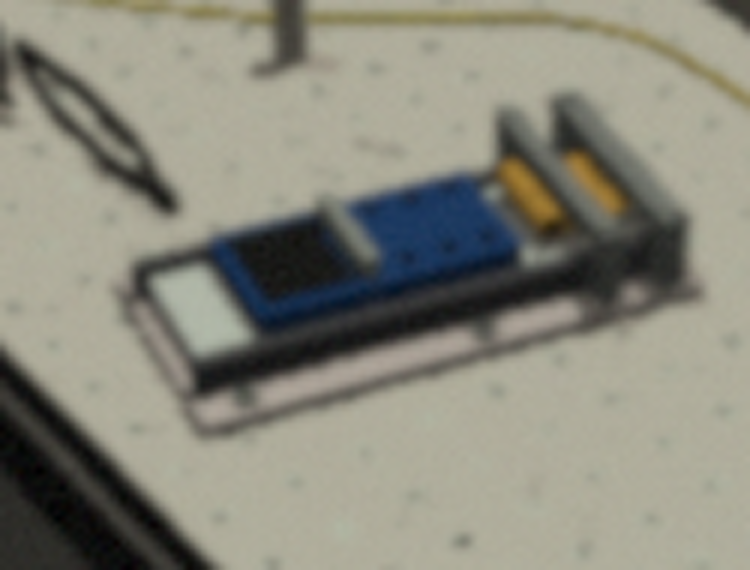

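Dock centre is about (0.497,-0.092) with yaw about -11°, and the sizes agree (171x83, plate 88x44). The pad is near (0.457,-0.081). I'll move above it first, jaws shut.

```bash
python3 -m inch '{"linear":[[0.1,0,-0.118],[0.1,0,-0.118],[0.1,0,-0.118],[0.1,0,-0.118],[0.1,0,-0.118],[0.1,0,-0.118],[0.1,0,-0.118],[0.1,0,-0.118],[0.1,0,-0.118],[0.1,0,-0.118]],"turn":[[0,0,0],[0,0,0],[0,0,0],[0,0,0],[0,0,0],[0,0,0],[0,0,0],[0,0,0],[0,0,0],[0,0,0]],"jaw":[1,1,1,1,1,1,1,1,1,1]}' 60
```

```text
clock: 1.1
eef_pos: [0.3768, 0.145, 0.2483]
tcp_rot: [-1.552, 0.285, -0.285]
ft_force: [2.1, -0.0, -0.1]
gripper_width: -0.0
```

```bash
python3 -m inch '{"linear":[[0.1,0,-0.12],[0.1,0,-0.12],[0.1,0,-0.12],[0.1,0,-0.12],[0.1,0,-0.12],[0,0.06,0],[0,0.06,0],[0,0.04,0],[0,0,0],[0,0,0]],"turn":[[0,0,0],[0,0,0],[0,0,0],[0,0,0],[0,0,0],[0,-0.9,0],[0,-0.9,0],[0,-0.6,0],[0,0,0],[0,0,0]],"jaw":[1,1,1,1,1,1,1,1,1,1]}'
python3 - <<'E'
from h import *
s=bot.sense();im=bot.snapshot("wrist");cv2.imwrite("pics/w1.png",im[:,:,::-1])
np.savez("w1.npz",eef_pos=s['eef_pos'],tcp_rot=s['tcp_rot']);print(s['ft_force'],Ro.from_rotvec(s['tcp_rot']).as_matrix().round(3))
E
```

```text
clock: 2.1
eef_pos: [0.4529, -0.0747, 0.2004]
tcp_rot: [-1.565, 0.155, -0.154]
ft_force: [0.7, 0.6, -0.0]
gripper_width: 0.0004
[ 0.65882571  0.62331016 -0.02009294] [[ 0.981 -0.001  0.195]
 [-0.195  0.     0.981]
 [-0.001 -1.    -0.   ]]
```

View pics/w1.png

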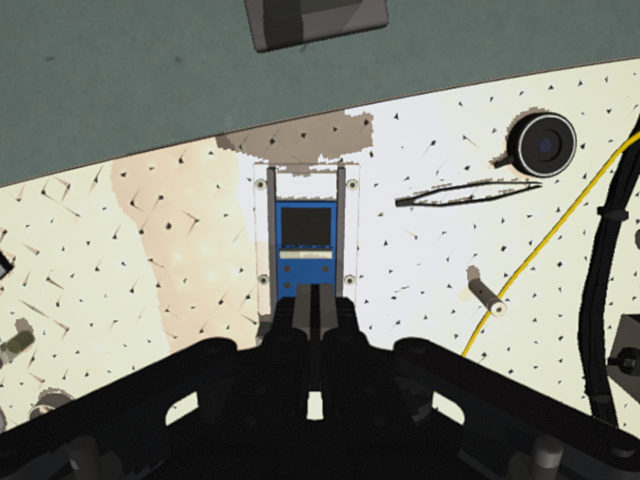

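The wrist view shows the pad at about (281–331, 207–247), the bar at row 254, the plate spanning columns 275–337, and the dock aligned with the image vertical. Next I'll measure these.

Run:
```python
from h import *
s=np.load("w1.npz");C=cam("wrist",s)
im=cv2.imread("pics/w1.png");h=cv2.cvtColor(im,cv2.COLOR_BGR2HSV)
m=cv2.inRange(h,(100,130,60),(125,255,255))[195:285,265:350]
cols=np.where(m[0:80].sum(0)/255>30)[0]+265;rows=np.where(m[:,10:70].sum(1)/255>30)[0]+195;print(cols[[0,-1]],rows[[0,-1]])
p=cv2.inRange(im,(0,0,0),(50,50,50))[203:248,280:335];q=np.argwhere(p[:, :]);print((q.min(0)+[203,280]),(q.max(0)+[203,280]))
R=Ro.from_rotvec(s['tcp_rot']).as_matrix()
def rel(px,z):
    X=cast(C,px,z);print(z,X.round(4).tolist(),"tool mm",((X-s['eef_pos'])@R*1e3).round(1).tolist())
rel([(281,207),(331,207),(332,247),(281,247),(306,227)],.026)
rel([(279,251.5),(332,251.5),(279,258),(332,258)],.034)
rel([(275,203),(336.5,203)],.026)
rel([(275,169),(273,270),(337.5,169),(338,270)],.019)
# grey-level profile
print(im[230,262:285].tolist()); print(im[230,328:350].tolist())
```

```text
[276 335] [201 283]
[208 282] [245 329]
0.026 [[0.4422, -0.0985, 0.026], [0.4495, -0.0616, 0.026], [0.4805, -0.0666, 0.026], [0.4728, -0.1052, 0.026], [0.461, -0.0831, 0.026]] tool mm [[-5.8, 174.4, -25.4], [-5.9, 174.4, 12.1], [25.5, 174.3, 13.2], [25.6, 174.3, -26.1], [9.6, 174.3, -6.7]]
0.034 [[0.4737, -0.1063, 0.034], [0.4815, -0.0672, 0.034], [0.4788, -0.1074, 0.034], [0.4865, -0.0681, 0.034]] tool mm [[26.7, 166.3, -27.0], [26.6, 166.3, 12.9], [31.8, 166.3, -27.1], [31.8, 166.3, 13.0]]
0.026 [[0.4383, -0.1022, 0.026], [0.4473, -0.057, 0.026]] tool mm [[-8.9, 174.4, -29.9], [-8.9, 174.4, 16.2]]
0.019 [[0.4141, -0.0975, 0.019], [0.4924, -0.1167, 0.019], [0.4233, -0.0515, 0.019], [0.5025, -0.0656, 0.019]] tool mm [[-33.5, 181.4, -30.0], [47.0, 181.3, -33.5], [-33.5, 181.4, 17.0], [46.9, 181.3, 18.6]]
[[232, 231, 229], [232, 232, 229], [233, 232, 228], [236, 233, 230], [234, 232, 229], [191, 199, 199], [124, 130, 134], [92, 95, 99], [93, 95, 100], [95, 98, 103], [97, 101, 106], [98, 102, 107], [82, 88, 95], [68, 59, 59], [118, 69, 37], [149, 90, 38], [156, 93, 43], [156, 94, 41], [145, 87, 43], [88, 56, 39], [39, 37, 39], [30, 38, 40], [32, 34, 37]]
[[29, 36, 39], [27, 34, 38], [76, 51, 39], [147, 89, 45], [164, 98, 44], [164, 99, 45], [164, 98, 44], [143, 84, 38], [83, 56, 44], [71, 75, 79], [97, 101, 106], [104, 106, 110], [102, 104, 108], [98, 101, 106], [94, 97, 102], [100, 102, 106], [159, 157, 155], [230, 226, 221], [238, 234, 232], [235, 232, 229], [234, 231, 229], [234, 232, 229]]
```

```bash
python3 -m inch '{"linear":[[0.02,0.12,-0.011],[0.02,0.12,-0.011],[0,0.12,0],[0,0.11,0],[0,0,0],[0,0,0]],"turn":[[0,0,0],[0,0,0],[0,0,0],[0,0,0],[0,0,0],[0,0,0]],"jaw":[1,1,1,1,1,1]}'
python3 - <<'E'
from h import *
s=bot.sense();print(s['eef_pos'],s['ft_force'],bot.tip_reach)
ims=[]
w=bot.snapshot("wrist")[180:400,210:430];sd=bot.snapshot("side")[215:315,240:350]
a=cv2.resize(w,(400,400));b=cv2.resize(sd,(400,364));b=np.vstack([b,np.zeros((36,400,3),np.uint8)])
cv2.imwrite("pics/c2.png",np.hstack([a,b])[:,:,::-1])
E
```

```text
clock: 2.75
eef_pos: [0.4638, -0.0834, 0.06]
tcp_rot: [-1.565, 0.154, -0.153]
ft_force: [0.1, -0.3, 0.7]
gripper_width: 0.0001
[ 0.46382065 -0.08342165  0.05998923] [ 0.13494509 -0.32407018  0.67412129] 0.017
```

View pics/c2.png

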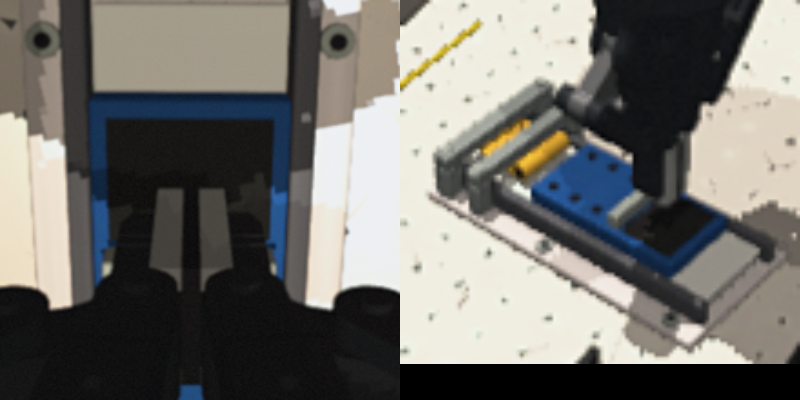

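The fingers are centred across the pad and just behind the bar, about 17 mm up. Lowering gently now.

```bash
python3 -m inch '{"linear":[[0,0.02,0],[0,0.02,0],[0,0.01,0],[0,0.005,0],[0,0.005,0],[0,0,0]],"turn":[[0,0,0],[0,0,0],[0,0,0],[0,0,0],[0,0,0],[0,0,0]],"jaw":[1,1,1,1,1,1]}'
```

```text
clock: 3.45
eef_pos: [0.4634, -0.0834, 0.0415]
tcp_rot: [-1.565, 0.154, -0.153]
ft_force: [-2.4, 0.1, 7.2]
gripper_width: 0.0
```

```bash
python3 -m inch '{"linear":[[0,0.005,0],[0,0.005,0],[0,0.005,0],[0,0.005,0],[0,0,0],[0,0,0]],"turn":[[0,0,0],[0,0,0],[0,0,0],[0,0,0],[0,0,0],[0,0,0]],"jaw":[1,1,1,1,1,1]}'
```

```text
clock: 4.05
eef_pos: [0.4634, -0.0834, 0.0368]
tcp_rot: [-1.565, 0.153, -0.154]
ft_force: [-5.3, 1.5, 24.7]
gripper_width: 0.0003
```

```bash
python3 -m inch '{"linear":[[0,0.003,0],[0,0,0],[0.01,0,0],[0.01,0,0],[0.01,0,0],[0.01,0,0],[0.01,0,0],[0.01,0,0]],"turn":[[0,0,0],[0,0,0],[0,0,0],[0,0,0],[0,0,0],[0,0,0],[0,0,0],[0,0,0]],"jaw":[1,1,1,1,1,1,1,1]}'
```

```text
clock: 4.85
eef_pos: [0.474, -0.0858, 0.0366]
tcp_rot: [-1.564, 0.163, -0.144]
ft_force: [-24.2, 5.6, 56.7]
gripper_width: 0.0003
```

Run:
```python
from h import *
s=bot.sense();print(s['eef_pos'],s['ft_force'],s['torque'])
w=bot.snapshot("wrist")[180:400,210:430];sd=bot.snapshot("side")[230:310,250:340]
cv2.imwrite("pics/c3.png",np.hstack([cv2.resize(w,(300,300))[:,:],cv2.resize(sd,(480,427),interpolation=2)[:300]])[:,:,::-1])
np.savez("w3.npz",eef_pos=s['eef_pos'],tcp_rot=s['tcp_rot'])
```

```text
[ 0.47395503 -0.08579578  0.03659253] [-24.24323509   5.60661045  56.73718791] [1.22483887 5.87293433 0.02377295]
```

View pics/c3.png

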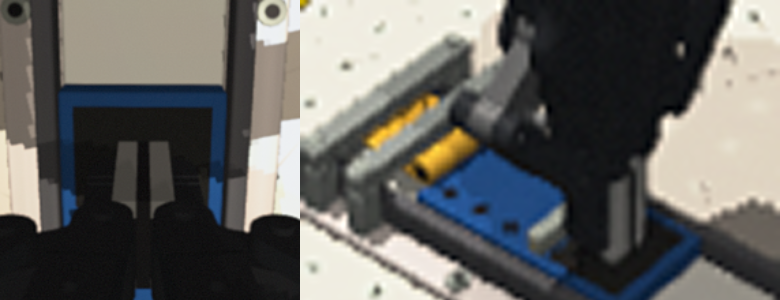

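The plate has moved forward and its nose is at the brass curl, but resistance is 24 N. I'll check the plate's position and height before pushing further.

Run:
```python
from h import *
s0=np.load("w1.npz");R0=Ro.from_rotvec(s0['tcp_rot']).as_matrix()
s=bot.sense();im=bot.snapshot("wrist")[:,:,::-1].copy();cv2.imwrite("pics/w4.png",im)
C=cam("wrist",s);h=cv2.cvtColor(im,cv2.COLOR_BGR2HSV)
m=cv2.inRange(h,(100,130,40),(125,255,255));m[:200]=0;m[340:]=0
for r in range(236,262,2):
    x=np.where(m[r])[0];print(r,(x.min(),x.max(),len(x)) if len(x) else 0,im[r,312].tolist(), end=' ')
print()
# rear top edge, width vs assumed z
for row in(241,243,245):
  for z in(.020,.026):
    X=(cast(C,[(255,row),(375,row)],z)-s0['eef_pos'])@R0*1e3;print(row,z,X.round(1).tolist())
sd=bot.snapshot("side");cv2.imwrite("pics/s4.png",sd[:,:,::-1])
# predicted side px of curl front/bottom, gate, nose for dock
```

```text
236 0 [141, 157, 164] 238 0 [141, 157, 165] 240 0 [139, 155, 161] 242 0 [69, 62, 57] 244 (np.int64(256), np.int64(372), 117) [49, 29, 7] 246 (np.int64(254), np.int64(373), 120) [55, 31, 15] 248 (np.int64(253), np.int64(375), 123) [75, 45, 22] 250 (np.int64(253), np.int64(376), 124) [86, 51, 25] 252 (np.int64(253), np.int64(376), 124) [86, 52, 26] 254 (np.int64(253), np.int64(376), 124) [84, 49, 22] 256 (np.int64(253), np.int64(375), 123) [86, 52, 21] 258 (np.int64(253), np.int64(375), 116) [60, 38, 23] 260 (np.int64(253), np.int64(375), 21) [16, 19, 20] 
241 0.02 [[-1.8, 180.4, -28.8], [-1.9, 180.4, 15.1]]
241 0.026 [[-3.5, 174.4, -27.9], [-3.6, 174.4, 14.2]]
243 0.02 [[-1.1, 180.4, -28.8], [-1.1, 180.4, 15.1]]
243 0.026 [[-2.8, 174.4, -27.9], [-2.8, 174.4, 14.2]]
245 0.02 [[-0.3, 180.4, -28.8], [-0.4, 180.4, 15.1]]
245 0.026 [[-2.0, 174.4, -27.9], [-2.1, 174.4, 14.2]]
```

The plate is fully down (its width scale puts the top at about z=20). It has moved about 10 mm, so its nose is now meeting the curl. I'm pressing harder than needed, so I'll ease up slightly and push on.

```bash
python3 -m inch '{"linear":[[0,-0.0015,0],[0.01,0,0],[0.01,0,0],[0.01,0,0],[0.01,0,0]],"turn":[[0,0,0],[0,0,0],[0,0,0],[0,0,0],[0,0,0]],"jaw":[1,1,1,1,1]}'
```

```text
clock: 5.55
eef_pos: [0.4849, -0.088, 0.0368]
tcp_rot: [-1.564, 0.164, -0.143]
ft_force: [-24.8, 5.3, 51.1]
gripper_width: 0.0002
```

```bash
python3 -m inch '{"linear":[[0.01,-0.001,0],[0.01,0,0],[0.01,0,0],[0.01,0,0],[0.01,0,0]],"turn":[[0,0,0],[0,0,0],[0,0,0],[0,0,0],[0,0,0]],"jaw":[1,1,1,1,1]}'
python3 - <<'E'
from h import *
s0=np.load("w1.npz");R0=Ro.from_rotvec(s0['tcp_rot']).as_matrix()
s=bot.sense();im=bot.snapshot("wrist")[:,:,::-1].copy()
C=cam("wrist",s);h=cv2.cvtColor(im,cv2.COLOR_BGR2HSV)
m=cv2.inRange(h,(100,130,40),(125,255,255));m[:200]=0;m[340:]=0
for r in range(240,262,2):
    x=np.where(m[r])[0]
    if len(x): print(r,x.min(),x.max(),((cast(C,[(315,r)],.02)-s0['eef_pos'])@R0*1e3)[0,0].round(1))
print("tool adv",(s['eef_pos']-s0['eef_pos'])@R0*1e3)
sd=bot.snapshot("side")[230:310,250:340];cv2.imwrite("pics/c5.png",cv2.resize(sd,(630,560),interpolation=2)[:,:,::-1])
E
```

```text
clock: 6.05
eef_pos: [0.501, -0.0912, 0.0368]
tcp_rot: [-1.564, 0.163, -0.145]
ft_force: [-21.2, 3.9, 43.2]
gripper_width: -0.0001
244 256 372 26.7
246 254 373 27.5
248 253 375 28.2
250 253 376 29.0
252 253 376 29.8
254 253 376 30.6
256 253 376 31.3
258 253 375 32.1
260 253 375 32.9
tool adv [ 50.50632415 163.50824287  -6.83993713]
```

View pics/c5.png

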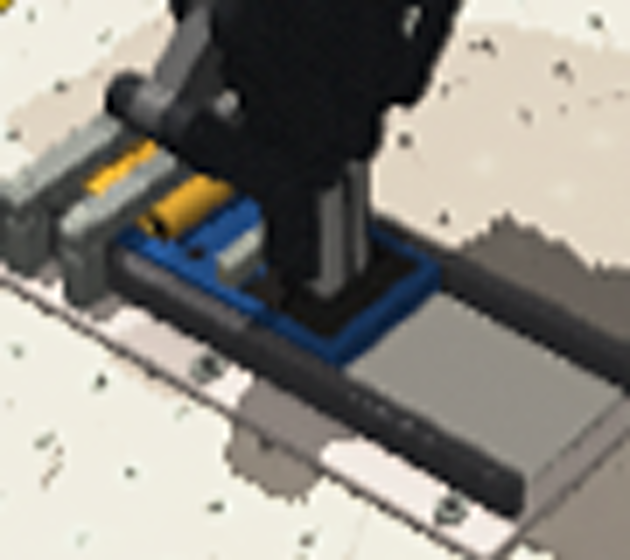

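The nose is well under the leaf, the plate is following the fingers, and about 10 mm remains.

```bash
python3 -m inch '{"linear":[[0.01,0,0],[0.01,0,0],[0.008,0,0]],"turn":[[0,0,0],[0,0,0],[0,0,0]],"jaw":[1,1,1]}'
```

```text
clock: 6.45
eef_pos: [0.5099, -0.093, 0.0368]
tcp_rot: [-1.565, 0.162, -0.145]
ft_force: [-19.7, 5.1, 41.2]
gripper_width: -0.0003
```

```bash
python3 -m inch '{"linear":[[0.008,0,0],[0.006,0,0],[0.005,0,0]],"turn":[[0,0,0],[0,0,0],[0,0,0]],"jaw":[1,1,1]}'
```

```text
clock: 6.75
eef_pos: [0.5124, -0.0935, 0.0367]
tcp_rot: [-1.564, 0.166, -0.141]
ft_force: [-29.8, 5.8, 52.1]
gripper_width: 0.0001
```

```bash
python3 -m inch '{"linear":[[0.006,0,0],[0.006,0,0],[0,0,0]],"turn":[[0,0,0],[0,0,0],[0,0,0]],"jaw":[1,1,1]}'
python3 - <<'E'
from h import *
s0=np.load("w1.npz");R0=Ro.from_rotvec(s0['tcp_rot']).as_matrix()
s=bot.sense();im=bot.snapshot("wrist")[:,:,::-1].copy()
C=cam("wrist",s);h=cv2.cvtColor(im,cv2.COLOR_BGR2HSV)
print("rear row248",((cast(C,[(315,248)],.02)-s0['eef_pos'])@R0*1e3)[0])
m=cv2.inRange(h,(100,130,40),(125,255,255));m[:200]=0;m[340:]=0
print([(r,np.where(m[r])[0].min(),np.where(m[r])[0].max()) for r in range(238,262,2) if m[r].any()])
print("tool",(s['eef_pos']-s0['eef_pos'])@R0*1e3)
E
```

```text
clock: 7.05
eef_pos: [0.5126, -0.0935, 0.0367]
tcp_rot: [-1.563, 0.171, -0.136]
ft_force: [-34.1, 8.3, 58.0]
gripper_width: -0.0003
rear row248 [ 39.893106   180.33216142  -6.89362939]
[(242, np.int64(258), np.int64(283)), (244, np.int64(256), np.int64(372)), (246, np.int64(254), np.int64(374)), (248, np.int64(253), np.int64(375)), (250, np.int64(253), np.int64(376)), (252, np.int64(253), np.int64(376)), (254, np.int64(253), np.int64(375)), (256, np.int64(253), np.int64(376)), (258, np.int64(253), np.int64(375)), (260, np.int64(253), np.int64(375))]
tool [ 62.3069925  163.64361333  -6.84869274]
```

It stopped hard after 49 mm of travel, which agrees with being on the end stop. Next I'll relieve the push while still pressed, then lift.

```bash
python3 -m inch '{"linear":[[-0.012,0,0],[-0.01,-0.001,0],[0,0,0]],"turn":[[0,0,0],[0,0,0],[0,0,0]],"jaw":[1,1,1]}'
```

```text
clock: 7.4
eef_pos: [0.5123, -0.0934, 0.0369]
tcp_rot: [-1.565, 0.162, -0.145]
ft_force: [-19.1, 3.4, 37.2]
gripper_width: 0.0001
```

```bash
python3 -m inch '{"linear":[[-0.012,0,0],[-0.008,-0.0015,0],[0,0,0]],"turn":[[0,0,0],[0,0,0],[0,0,0]],"jaw":[1,1,1]}'
```

```text
clock: 7.7
eef_pos: [0.5119, -0.0933, 0.037]
tcp_rot: [-1.566, 0.154, -0.153]
ft_force: [-5.7, 0.7, 16.6]
gripper_width: -0.0001
```

```bash
python3 -m inch '{"linear":[[-0.003,-0.003,0],[0,-0.004,0],[0,-0.006,0],[0,-0.01,0],[0,-0.02,0],[0,-0.05,0],[0,-0.1,0],[0,-0.1,0],[0,-0.1,0],[0,0,0]],"turn":[[0,0,0],[0,0,0],[0,0,0],[0,0,0],[0,0,0],[0,0,0],[0,0,0],[0,0,0],[0,0,0],[0,0,0]],"jaw":[1,1,1,1,1,1,1,1,1,1]}'
python3 - <<'E'
from h import *
s=bot.sense();im=bot.snapshot("wrist");print(s['ft_force'])
np.savez("w6.npz",eef_pos=s['eef_pos'],tcp_rot=s['tcp_rot']);cv2.imwrite("pics/w6.png",im[:,:,::-1])
sd=bot.snapshot("side")[230:310,245:345];sc=bot.snapshot("scene")[205:300,240:360]
cv2.imwrite("pics/c6.png",np.vstack([np.hstack([cv2.resize(sd,(400,320),interpolation=2),cv2.resize(sc,(400,320),interpolation=2)]),cv2.resize(im[140:320,190:510],(800,450))[:275]])[:,:,::-1])
E
```

```text
clock: 8.7
eef_pos: [0.5138, -0.0934, 0.1577]
tcp_rot: [-1.566, 0.148, -0.159]
ft_force: [0.0, -0.1, -0.2]
gripper_width: -0.0
[ 0.01750991 -0.07132507 -0.15166212]
```

View pics/c6.png

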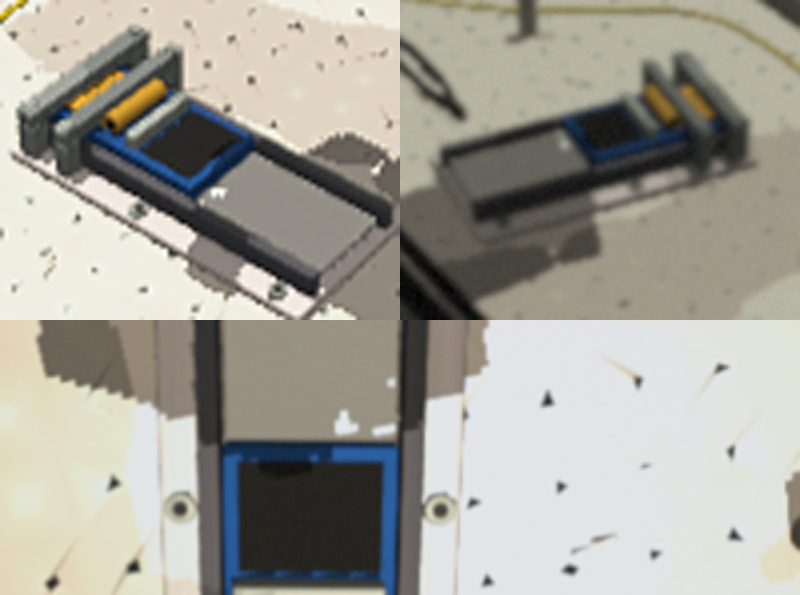

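The plate sits under the leaf, with the bar just short of the curl. I'll check numerically that it didn't drift back.

Run:
```python
from h import *
s0=np.load("w1.npz");R0=Ro.from_rotvec(s0['tcp_rot']).as_matrix()
s=np.load("w6.npz");C=cam("wrist",s);im=cv2.imread("pics/w6.png");h=cv2.cvtColor(im,cv2.COLOR_BGR2HSV)
m=cv2.inRange(h,(100,130,40),(125,255,255))
print([(r,int((m[r,270:360]>0).sum())) for r in range(182,204)])
for r in(187,189,191,193):print(r,[((cast(C,[(314,r)],z)-s0['eef_pos'])@R0*1e3)[0,0].round(1) for z in(.013,.023)])
# side view: gap bar->curl
C=cam("side");f=lambda p:np.array(p)/4+[245,230]-.4
bar=cast(C,f([(128,133),(186,97)]),.031);cu=cast(C,f([(108,122),(166,84)]),.0275);print(bar.round(4),cu.round(4))
P=cast(C,f([(195,183),(252,140)]),.023);print("rear",P, ((P-s0['eef_pos'])@R0*1e3)[:,0])
print("end stop expected rear, tool0 x: 39.9 when pressed home")
```

```text
[(182, 0), (183, 0), (184, 0), (185, 0), (186, 0), (187, 0), (188, 0), (189, 16), (190, 68), (191, 71), (192, 71), (193, 71), (194, 71), (195, 71), (196, 68), (197, 13), (198, 13), (199, 13), (200, 13), (201, 14), (202, 13), (203, 13)]
187 [np.float64(39.0), np.float64(37.4)]
189 [np.float64(40.3), np.float64(38.7)]
191 [np.float64(41.7), np.float64(40.0)]
193 [np.float64(43.1), np.float64(41.3)]
[[ 0.5306 -0.0778  0.031 ]
 [ 0.5196 -0.1123  0.031 ]] [[ 0.5448 -0.0836  0.0275]
 [ 0.5347 -0.12    0.0275]]
rear [[ 0.49178549 -0.07007663  0.023     ]
 [ 0.48259486 -0.10776274  0.023     ]] [37.30364664 35.64919448]
end stop expected rear, tool0 x: 39.9 when pressed home
```

```bash
python3 -c "
from rig import bot
print(bot.hand_in(),bot.sense()['clock'])"
```

```text
the job is handed in; nothing more can be done
the job is handed in; nothing more can be done
```

I pressed the carrier plate down on its rubber pad with the closed fingertips and kept it pressed while sliding it about 49 mm under the leaf spring, until it stopped hard. I then eased off the push, lifted straight up and handed the job in at about 9 s.

**Pressing and sliding:** the plate's width in the wrist image put its top at about z=20 mm, so the floor was fully down. The press peaked at about 58 N down. The forward force was 20–25 N while sliding and about 34 N against the stop. The drag was higher than the 4–8 N you gave, because I pressed harder than needed.

**Home position:** after release, the wrist view put the rear edge at 39.7–40.0 mm, against 39.9 mm when pressed home, so it did not spring back. The 49 mm travel fits a start near dock x=-14. The last picture shows the nose under the leaf, the bar just short of the curl and nothing touching.

**What disagreed:** the side camera read about 3 mm short of the wrist camera. It had the same offset before the move, so I take that as calibration error. My first dock-centre estimate was also 2–3 mm off, so being home rests on the hard stop and the travel. I did not measure the other bench items again; I moved at a height clear of them and saw no sign of touching any.

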